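# Ready the citrus press for a hot lemon

## Robot

A 6-joint arm with a two-finger parallel gripper is mounted at the origin on a cart in front of the work surface, level with it; the furniture and walls round the work are solid. World frame = base frame: x ahead of the robot, y to its left, z up, the work surface at z = 0. Lengths are in m, angles in rad, forces in N, time in s.
With the tool pointing down it reaches from about 0.35 to 0.775 m from the base axis. Payload 7.3 kg.
Tool frame: the origin (TCP) lies at the centre of the arm's flange, where the gripper is bolted on; the fingertips stand 178 mm ahead of it and the grasp point (between the pads) lies 159 mm ahead of it (tip_extent is the distance from the TCP to the fingertips, in m); z points along the fingers, y is the line along which they close (so a half turn about z gives the same grasp; the last joint's range is limited). The gripper opens to 92 mm and grips with 3 to 60 N. Pads are 19 mm wide; open, the fingers measure 130 mm over their backs; the gripper's body (75 mm by 190 mm) begins 47 mm behind the grasp point.
Start: joints at [-1.25, 0.342, 1.524, -0, 1.275, -0.146], TCP at [0.236, -0.469, 0.405] pointing down, gripper open.
Joint ranges: [-2.53, 2.53], [-0.77, 2.02], [0.04, 2.7], [-1, 4.14], [0.28, 2.66], [-3.11, 3.11]. Speed limits (rad/s): [2.57, 2.57, 3.14, 3.14, 3.14, 3.14].

## Interface

Orientations are given as [roll, pitch, yaw] about the fixed x, y, z axes, in that order (R = Rz(yaw) Ry(pitch) Rx(roll)).
In Python, from cell import * gives the robot as it stands.
- The arm moves only by the tool arm_command, never from a script. Its arguments are lists of equal length, an entry for each row: "xyz": the shift along the world's x, y, z in mm, a list of three; "spin": the turn about the world's z in degrees. In form: {"xyz": [[tx, ty, tz], ...], "spin": [spin, ...]}. A call has 1 to 20 rows; each row shifts and turns the commanded pose from where the row before left it; what a row does not reach is not made up. A row lasts 1/10 s, in which the tool goes at most 50 mm and 8.59 degrees, less where a joint would pass 70% of its speed; a pose out of reach is approached as far as the arm can. A call with a gripper value outside its range is refused whole. "jaw" is the opening, from -1 (shut) to 1 (fully open), set as the call begins (left out, the last holds). The fingers move at their own pace and stop on an object; "squeeze" is the grip in N (left out, the last holds). Time passes only in rows, so rows that do not move let the fingers close. It gives the time, the measured TCP pose, the force, the opening and the grip force at its end, in the units of the state.
- observe(): the state, without advancing time (a new reading comes with each control period).
- read_camera(name): name is "scene" or "top" or "wrist"; returns a dict with "img" (384x512x3 uint8, red, green, blue), "depth" (384x512 float32, m along the optical axis (not along the pixel's ray), 0 where there is no reading), "fx", "fy", "cx", "cy" (pixels), "world_from_camera" (4x4, takes a point from camera to world coordinates). Camera axes: x right, y up, looking along -z (the intrinsics and any distortion apply to the point x, -y, -z); pixel columns grow to the right and rows downward; lengths in m; the calibration is good to about 2 mm. A picture is of the moment at which its call begins.
- hand_in(): hands the job in; it is judged then, once.
The state is a dict: "time": time; "qpos": joint angles; "qvel": joint speeds; "joint_efforts": joint torques, N m; "tool_pos": TCP position; "tool_rot": TCP orientation; "contact_force": force on the tool from outside, world axes, zero at the start; "torque": the same for the moment, N m; "opening": finger opening in m; "grip_force": force on a finger pad.
Only numpy, scipy, OpenCV 4.12 (cv2) and the standard library are available. Lean on these libraries where they do the work, as an engineer would, in place of code of your own. Each camera call takes 0.05 s, during which the arm holds its last target. There are 200 camera calls.

## Task

Get the lever citrus press ready for squeezing a lemon into the mug. First push the press's counterweighted arm up until it is past its balance point and stays raised by itself; then push the mug gently along the worktop, in between the two legs of the press's foot, until it stands upright with its mouth centred under the spout. Do it all by pushing with the fingers, without gripping: do not pinch the arm, do not squeeze, lift or tip the mug, and leave the honey jar, the sugar tin and the half lemon where they are.

Things in the scene. Friction and masses are not known exactly. Their poses are not given: they have to be found in the camera images.
- press: Grey lever citrus press, fixed to the worktop. Origin on the worktop plumb below the spout; +x runs from its front to its column, z up. Horseshoe foot: two flat legs 8 mm high, inner faces at y = +-52 mm, outer +-76 mm, running forward to x = -31 mm, joined by the 16 mm high foot plate behind x = 47 mm, which stops a pushed mug with its axis at x = 8 mm.
- press_spout (a point): Mouth of the short spout, 16 mm wide, at x = 0, y = 0, z = 111 mm in the press's frame, 10 mm above the mug's rim. Axes as the press. The juice bowl behind it (52 mm radius) is centred at x = 78 mm, z 120 to 162 mm. In front of and above the spout there is nothing but the arm, when lowered.
- press_pivot (a point): Centre of the arm's hinge pin, at x = 155, y = 0, z = 195 mm in the press's frame; the pin runs along the press's y. Axes as the press. Column (20 mm radius) below it; the fork cheeks reach 20 mm above it.
- press_arm (a joint): Arm angle, rad: 0 = lowered, pointing nearly level to the front (-x of the press); grows as it rises, to the upper stop at 1.40. The counterweight behind the pin puts the balance point at 0.71: released below 0.65 it falls back, above 0.78 it swings on to the upper stop by itself within 1.5 s and stays. Starts at 0. Raising it takes under 5 N at the grip, ever less as it rises.
- press_grip (a point): Middle of the soft black grip at the front end of the arm. Straight round bar 26 mm thick, 98 mm long with its round ends. With the arm at 0 this point is 160 mm in front of and 14 mm above the pin, 209 mm above the worktop, underside free; its axis climbs 13 degrees towards its free front end (49 mm on). Push it across its length, along its arc; pushed lengthwise it only jams on the pin.
- mug: Mug, green above and white below, 78 mm across, 101 mm high, straight-walled, 0.22 to 0.37 kg. Origin at its underside, 19 mm off the axis: the round body's axis is at y = +19 mm in the mug's frame; the handle points to the mug's -y, out to y = -58 mm, 10 to 94 mm up. It stands 9 to 18 cm in front of the place under the spout, handle roughly to the right.
- mug_mouth (a point): Centre of the mug's mouth, on the axis of the round body, 101 mm above its underside.
- honey_jar: Honey jar with dark lid, 65 mm across, 86 mm high, left of the press; origin at its underside. To be left alone.
- sugar: Orange sugar tin with wooden lid, 68 mm wide, 115 mm high, right of the press; origin at its underside. To be left alone.
- lemon_half: Half lemon, cut face down, 58 mm across, 42 mm high, left of the mug; origin at its underside. To be left alone.

How it is judged:
By the outcome, as a careful person would: the job done as asked, in the order asked, and still so for the second after the job is handed in, with the robot touching nothing.
It also fails if it takes over 61 s, if anything falls off the work surface, if the arm or the gripper's body presses on something with over 40 N, if the wrist force passes 120 N, or if a joint passes its speed limit or range.

## Working session

There is one attempt and no reset: what is moved stays moved. The work goes in short steps, Python scripts to look and compute and a tool call to move; the robot and the scene stay as the last step left them, time stands still between calls to the robot, and variables do not carry over. Pictures are saved under pics/ and viewed, at most 10 in all, crops included, and the job is handed in when it is done.

Besides the shell and the picture viewer there is one more tool, called after "Call:" by a JSON object that holds its "method" and its "body". arm_command: Moves the arm, as the interface text tells. Its arguments: {"type":"object","properties":{"xyz":{"type":"array","items":{"type":"array","items":{"type":"number"}}},"spin":{"type":"array","items":{"type":"number"}},"jaw":{"type":"number"},"squeeze":{"type":"number"}},"required":["xyz","spin"]}

```bash
mkdir -p pics; cat > h.py <<'E'
from cell import *
import numpy as np, cv2
def cam(n):
    c=read_camera(n); c['n']=n; return c
def save(c,f,box=None,s=1):
    im=c['img'][:,:,::-1]
    if box: im=im[box[1]:box[3],box[0]:box[2]]
    cv2.imwrite('pics/'+f,cv2.resize(im,None,fx=s,fy=s,interpolation=cv2.INTER_CUBIC))
def cloud(c):
    v,u=np.indices(c['depth'].shape); d=c['depth']
    P=np.stack([(u-c['cx'])/c['fx']*d,-(v-c['cy'])/c['fy']*d,-d],-1)
    T=c['world_from_camera']; return P@T[:3,:3].T+T[:3,3]
E
python3 - <<'E'
from h import *
import pickle
a={n:cam(n) for n in('scene','top')}
for n,c in a.items():
    save(c,n+'0.png',s=1.5); print(n,c['world_from_camera'].round(3).tolist(),c['fx'],[k for k in c])
pickle.dump(a,open('a.pkl','wb'))
print(observe())
E
```

```text
scene [[-0.714, 0.304, -0.63, 0.092], [-0.7, -0.34, 0.628, 0.711], [-0.023, 0.89, 0.456, 0.536], [0.0, 0.0, 0.0, 1.0]] 360.97776923126776 ['img', 'depth', 'fx', 'fy', 'cx', 'cy', 'world_from_camera', 'n']
top [[0.025, 0.991, -0.128, 0.507], [-0.999, 0.028, 0.024, 0.192], [0.027, 0.128, 0.991, 0.978], [0.0, 0.0, 0.0, 1.0]] 359.5683340650778 ['img', 'depth', 'fx', 'fy', 'cx', 'cy', 'world_from_camera', 'n']
{'time': 0.1, 'qpos': array([-1.24997681e+00,  3.42622192e-01,  1.52490245e+00,  6.62456728e-07,
        1.27538109e+00, -1.46027688e-01]), 'qvel': array([ 8.34557356e-04, -2.07909839e-03,  8.42482462e-05,  1.00608992e-03,
       -1.39878413e-03, -1.02203175e-03]), 'joint_efforts': array([ 1.37298455e-03, -4.32004988e+01, -2.44695514e+01,  7.18829851e-02,
        5.26929356e-02, -3.18034904e-05]), 'tool_pos': array([ 0.23625793, -0.4687045 ,  0.40413696]), 'tool_rot': array([-3.14029364e+00, -1.91692139e-04,  4.66846889e-01]), 'contact_force': array([-0.35479103,  0.27681077,  0.55039019]), 'torque': array([ 0.03791673, -0.00920242, -0.04202444]), 'grip_force': 0.0, 'opening': 0.09198138245697239}
```

View pics/scene0.png

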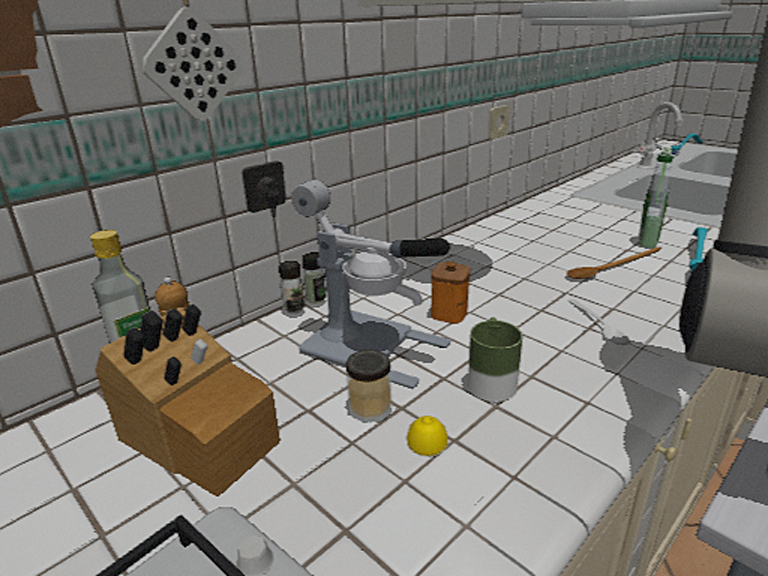

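View pics/top0.png

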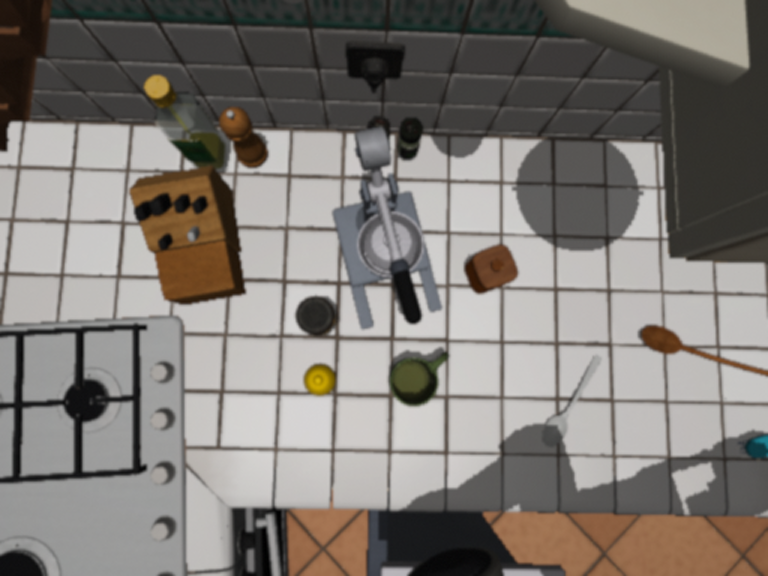

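The top view shows the following (1.5x pixels): leg tips near (366,326) and (433,309), foot back corners at (333,208) and (412,193), grip end (412,315), mug rim (412,380) with its handle at (445,355), lemon (320,380), jar (316,315) and sugar tin (491,268).

```bash
python3 - <<'E'
from h import *
import pickle
from scipy.optimize import least_squares
a=pickle.load(open('a.pkl','rb')); c=a['top']; P=cloud(c)
T=c['world_from_camera']
def ray(u,v,z):
    u/=1.5;v/=1.5
    d=T[:3,:3]@np.array([(u-c['cx'])/c['fx'],-(v-c['cy'])/c['fy'],-1]); return (T[:3,3]+d*(z-T[2,3])/d[2]).round(4)
for n,u,v,z in [('legL',366,326,.008),('legR',433,309,.008),('backL',333,208,.016),('backR',412,193,.016),('bowl',390,243,.16),('griptip',412,318,.22),('lemon',320,380,.03),('jar',316,315,.086),('sugar',491,268,.115),('handle',446,353,.09)]: print(n,ray(u,v,z))
img=c['img'].astype(int)
# mug: rim points
for n in a:
    cc=a[n];Q=cloud(cc);x,y,z=Q[...,0],Q[...,1],Q[...,2]
    m=(x>.3)&(x<.6)&(y>-.05)&(y<.25)&(z>.092)&(z<.108)&(cc['depth']>0)
    im=cc['img'].astype(int); m&=(im[...,1]>im[...,2]+8)&(im[...,1]>=im[...,0])
    p=Q[m][:,:2]
    if len(p)<5: print(n,len(p)); continue
    r=least_squares(lambda s:np.hypot(p[:,0]-s[0],p[:,1]-s[1])-.0375,p.mean(0),loss='soft_l1',f_scale=.002); print(n,len(p),r.x,p.min(0),p.max(0))
    dd=np.hypot(*(p-r.x).T); 
    h=p[dd>.045]; print('handle dir',len(h),h.mean(0)-r.x if len(h) else '')
# grip: black pts with z>.18
for n in a:
    cc=a[n];Q=cloud(cc); im=cc['img'].astype(int)
    m=(Q[...,2]>.17)&(Q[...,2]<.28)&(im.max(-1)<60)&(Q[...,0]>.35)&(Q[...,0]<.65)&(abs(Q[...,1]-.12)<.12)
    p=Q[m]; print(n,'grip',len(p)); 
    if len(p):
        q=p.mean(0);d=np.linalg.svd(p-q)[2][0];t=(p-q)@d; print(q,d,q+d*t.min(),q+d*t.max())
E
python3 - <<'E'
import sys;sys.path.insert(0,'.')
import os;os.chdir('.')
import pickle
from h import *
a=pickle.load(open('a.pkl','rb'))
save(a['top'],'topc.png',(200,110,330,280),3.5)
save(a['scene'],'scc.png',(180,110,380,310),2.9)
E
```

```text
legL [0.562  0.1963 0.008 ]
legR [0.596 0.076 0.008]
backL [0.7755 0.2628 0.016 ]
backR [0.8086 0.1186 0.016 ]
bowl [0.6825 0.1622 0.16  ]
griptip [0.5629 0.1309 0.22  ]
lemon [0.4653 0.2729 0.03  ]
jar [0.5735 0.279  0.086 ]
sugar [ 0.6558 -0.0051  0.115 ]
handle [0.5166 0.0635 0.09  ]
scene 292 [0.46760603 0.11827495] [0.42861165 0.07326625] [0.50505927 0.15834042]
handle dir 5 [ 0.03394081 -0.04141282]
top 189 [0.47133513 0.1168036 ] [0.43201449 0.06950304] [0.50991856 0.15502178]
handle dir 19 [ 0.03370256 -0.04097967]
scene grip 388
[0.59026484 0.14648867 0.21411164] [-0.91938047 -0.31337985  0.2377659 ] [0.63988018 0.16340055 0.20128036] [0.55294422 0.13376757 0.22376333]
top grip 423
[0.59995718 0.14119355 0.21917389] [-0.93758064 -0.27198144  0.21672251] [0.64404508 0.15398294 0.20898294] [0.55881561 0.12925885 0.2286838 ]
```

View pics/topc.png

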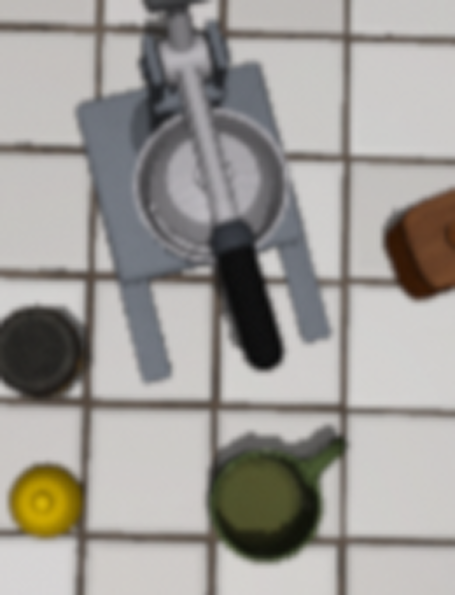

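Crop: leg-tip corners at (145,383), (172,376), (303,342) and (329,333); plate at (121,283) and (297,240); the bowl rim is centred near (210,185). The grip end is at (264,370).

```bash
python3 - <<'E'
from h import *
import pickle
from scipy.optimize import least_squares
a=pickle.load(open('a.pkl','rb')); c=a['top'];T=c['world_from_camera']
M=np.array([[-31,76,8],[-31,52,8],[-31,-52,8],[-31,-76,8],[47,76,16],[47,-76,16],[78,0,162],[-53,0,218]])/1e3
U=np.array([[145,383],[172,376],[303,342],[329,333],[121,283],[297,240],[210,184],[264,369]])/3.5+[200,110]
def W(s):
    R=np.array([[np.cos(s[2]),-np.sin(s[2])],[np.sin(s[2]),np.cos(s[2])]])
    return np.c_[M[:,:2]@R.T+s[:2],M[:,2]]
def f(s):
    q=(W(s)-T[:3,3])@T[:3,:3]; 
    return (np.c_[c['fx']*q[:,0]/-q[:,2]+c['cx'],-c['fy']*q[:,1]/-q[:,2]+c['cy']]-U).ravel()
r=least_squares(f,[.6,.14,.2],loss='soft_l1');print(r.x,np.degrees(r.x[2]));print(r.fun.reshape(-1,2).round(2))
s=r.x
# bounds on neighbours via cloud
for n in a:
    Q=cloud(a[n]); ok=a[n]['depth']>0
    for nm,x,y in [('lemon',.465,.273),('jar',.573,.279),('sugar',.656,-.005)]:
        m=ok&(np.hypot(Q[...,0]-x,Q[...,1]-y)<.055)&(Q[...,2]>.02)&(Q[...,2]<.14); p=Q[m];print(n,nm,len(p),p.min(0).round(3),p.max(0).round(3))
mug=np.array([.4695,.1175]);R=np.array([[np.cos(s[2]),-np.sin(s[2])],[np.sin(s[2]),np.cos(s[2])]])
print('mug in press',R.T@(mug-s[:2]), 'handle dir in press', np.degrees(np.arctan2(-.041,.0338)-s[2]))
print('grip mid',R@[-.005,0]+s[:2])
E
```

```text
[0.60649019 0.14137709 0.27691146] 15.865858095639483
[[-1.12  0.07]
 [-0.19 -0.14]
 [-0.45  0.08]
 [ 0.63  0.47]
 [-1.37  0.4 ]
 [ 2.66 -0.93]
 [-0.17 -0.34]
 [ 0.99  0.16]]
scene lemon 363 [0.439 0.256 0.02 ] [0.486 0.304 0.043]
scene jar 1132 [0.538 0.252 0.02 ] [0.604 0.317 0.088]
scene sugar 827 [ 0.623 -0.052  0.02 ] [0.697 0.024 0.115]
top lemon 286 [0.442 0.254 0.02 ] [0.492 0.301 0.043]
top jar 581 [0.542 0.25  0.022] [0.607 0.313 0.09 ]
top sugar 798 [ 0.626 -0.053  0.021] [0.7   0.022 0.116]
mug in press [-0.13829912  0.01448374] handle dir in press -66.36402082062048
grip mid [0.60168066 0.14001016]
```

Call:
{"method": "arm_command", "body": {"xyz": [[18, 36, 0], [18, 36, 0], [18, 36, 0], [18, 36, 0], [18, 36, 0], [18, 36, 0], [18, 36, 0], [18, 36, 0], [18, 36, 0], [18, 36, 0], [18, 36, 0], [18, 36, 0], [18, 36, 0], [18, 36, 0], [18, 36, 0], [0, 40, 0], [0, 0, 0]], "spin": [-1, -1, -1, -1, -1, -1, -1, -1, -1, -1, -0.8, 0, 0, 0, 0, 0, 0], "jaw": -1}}

```text
time: 1.8
tool_pos: [0.5061, 0.115, 0.404]
tool_rot: [-3.14, 0.001, 0.283]
contact_force: [-0.0, 0.5, -0.9]
opening: 0.0004
grip_force: 0.0
```

Call:
{"method": "arm_command", "body": {"xyz": [[0, 0, -14], [0, 0, -14], [0, 0, -14], [10, 2, 0], [10, 2, 0], [10, 2, 0], [4, 1, 0], [2, 1, 0], [0, 0, 0]], "spin": [0, 0, 0, 0, 0, 0, 0, 0, 0]}}

```text
time: 2.7
tool_pos: [0.5425, 0.1193, 0.3628]
tool_rot: [3.141, -0.0, 0.279]
contact_force: [-0.1, -0.2, 0.3]
opening: 0.0002
grip_force: 0.0
```

```bash
python3 - <<'E'
from h import *
c=cam('scene'); save(c,'s1.png',(180,90,400,290),3)
E
```

```text
(no output)
```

View pics/s1.png

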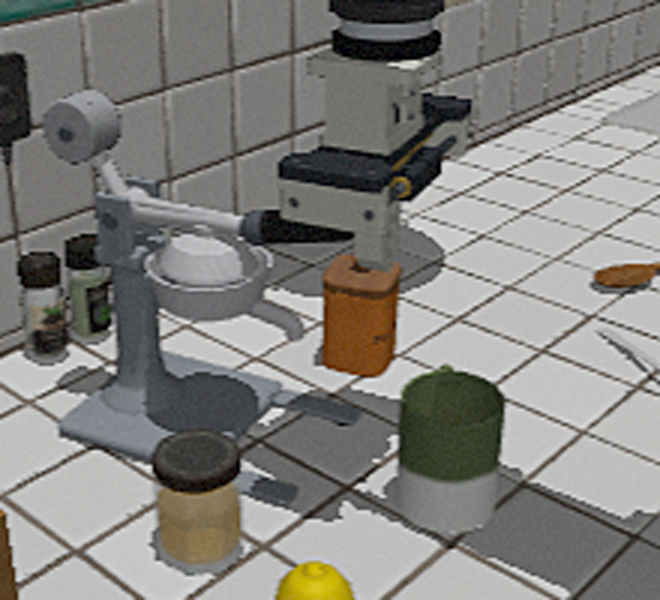

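The picture shows the shut fingers just in front of the grip's end at (355,240). The spout is a thin tube ending at (290,330). Next I advance to contact.

Call:
{"method": "arm_command", "body": {"xyz": [[2, 0.6, 0], [2, 0.6, 0], [1, 0.3, 0], [0, 0, 0]], "spin": [0, 0, 0, 0]}}

```text
time: 3.15
tool_pos: [0.5461, 0.1204, 0.3628]
tool_rot: [3.142, 0.005, 0.279]
contact_force: [-8.2, -2.4, 4.1]
opening: 0.0003
grip_force: 4.4
```

Call:
{"method": "arm_command", "body": {"xyz": [[0.5, 0.1, 2], [0.5, 0.1, 3], [0.5, 0.1, 3], [0.5, 0.1, 3], [0, 0, 0]], "spin": [0, 0, 0, 0, 0]}}

```text
time: 3.65
tool_pos: [0.5477, 0.1208, 0.3731]
tool_rot: [-3.141, 0.007, 0.279]
contact_force: [-9.5, -3.1, -0.7]
opening: 0.0004
grip_force: 4.7
```

```bash
cat >> h.py <<'E'
def ang(n='scene'):
    # grip angle from black points between grip root and tip
    c=cam(n);Q=cloud(c);im=c['img'].astype(int)
    s=(.6065,.1414);ex=np.array([.961,.276])
    px=(Q[...,:2]-s)@ex; py=(Q[...,:2]-s)@np.array([-ex[1],ex[0]])
    m=(Q[...,2]>.185)&(Q[...,2]<.40)&(im.max(-1)<50)&(abs(py)<.016)&(px>-.06)&(px<.10)
    x=px[m]-.155;z=Q[...,2][m]-.195
    d=np.linalg.svd(np.c_[x-x.mean(),z-z.mean()])[2][0]; 
    print(n,m.sum(),'centre',x.mean().round(4),z.mean().round(4),'ang-of-centre',np.arctan2(z.mean(),-x.mean()).round(3),'axis',np.degrees(np.arctan(-d[1]/d[0])).round(1))
    return c
E
python3 -c "
from h import *
print(observe()['contact_force']);ang()"
```

```text
[-9.46530053 -3.10947559 -0.72090197]
scene 247 centre -0.1618 0.0255 ang-of-centre 0.156 axis 47.1
```

Call:
{"method": "arm_command", "body": {"xyz": [[0.8, 0.2, 5], [0.8, 0.2, 5], [1.0, 0.3, 5], [1.0, 0.3, 5], [0, 0, 0]], "spin": [0, 0, 0, 0, 0]}}

```text
time: 4.2
tool_pos: [0.5515, 0.1219, 0.3937]
tool_rot: [-3.141, 0.006, 0.279]
contact_force: [-9.6, -2.2, 1.4]
opening: 0.0003
grip_force: 4.6
```

```bash
python3 -c "
from h import *
c=ang();save(c,'s2.png',(190,100,350,220),4)"
```

```text
scene 302 centre -0.1615 0.0428 ang-of-centre 0.259 axis 47.2
```

View pics/s2.png

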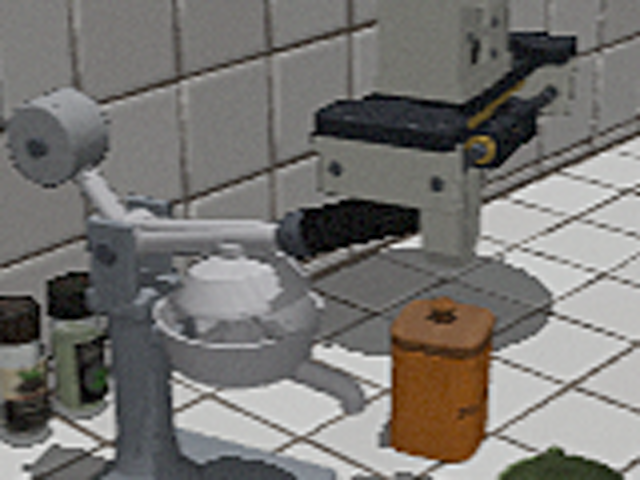

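The arm is rising with the fingers, its grip end still against them at (415,220). I continue along the arc.

Call:
{"method": "arm_command", "body": {"xyz": [[1.5, 0.4, 5.8], [1.7, 0.5, 5.8], [1.8, 0.5, 5.7], [2.0, 0.6, 5.7], [2.1, 0.6, 5.6], [2.3, 0.7, 5.5], [2.4, 0.7, 5.5], [2.6, 0.7, 5.4]], "spin": [0, 0, 0, 0, 0, 0, 0, 0]}}

```text
time: 5.05
tool_pos: [0.5679, 0.1265, 0.4389]
tool_rot: [-3.141, 0.006, 0.278]
contact_force: [-10.1, -3.2, 4.3]
opening: 0.0005
grip_force: 5.4
```

```bash
python3 -c "
from h import *
c=ang()"
```

```text
scene 365 centre -0.1511 0.0789 ang-of-centre 0.481 axis 46.2
```

Call:
{"method": "arm_command", "body": {"xyz": [[2.8, 0.8, 5.2], [2.9, 0.8, 5.1], [3.0, 0.9, 5.0], [3.2, 0.9, 4.9], [3.3, 0.9, 4.8], [3.4, 1.0, 4.7], [3.5, 1.0, 4.6], [3.7, 1.0, 4.4], [3.8, 1.1, 4.3], [3.9, 1.1, 4.2]], "spin": [0, 0, 0, 0, 0, 0, 0, 0, 0, 0]}}

```text
time: 6.1
tool_pos: [0.6009, 0.1359, 0.4885]
tool_rot: [3.141, 0.004, 0.278]
contact_force: [-14.9, -4.2, 14.0]
opening: 0.0004
grip_force: 7.7
```

```bash
python3 -c "
from h import *
c=ang()"
```

```text
scene 432 centre -0.1331 0.1255 ang-of-centre 0.756 axis 48.9
```

Call:
{"method": "arm_command", "body": {"xyz": [[3.5, 1.0, 6], [3.5, 1.0, 6], [3.5, 1.0, 6], [3.5, 1.0, 6], [4, 1.1, 5], [4, 1.1, 4], [4, 1.1, 4]], "spin": [0, 0, 0, 0, 0, 0, 0]}}

```text
time: 6.85
tool_pos: [0.6292, 0.1437, 0.523]
tool_rot: [-3.142, 0.0, 0.278]
contact_force: [-0.7, 0.1, 0.6]
opening: 0.0002
grip_force: 0.0
```

```bash
python3 -c "
from h import *
c=ang()"
```

```text
scene 400 centre -0.0954 0.1403 ang-of-centre 0.973 axis 66.4
```

Call:
{"method": "arm_command", "body": {"xyz": [[-25, -5, 0], [-25, -5, 0], [-25, -5, 0], [-30, -5, 0], [-30, -5, -15], [-30, -5, -25], [-30, -4, -30], [-26, -3, -30], [0, 0, -35], [0, 0, -35], [0, 0, -35], [0, 0, -30], [0, 0, -20], [0, 0, 0]], "spin": [0, 0, 0, 0, -1, -1, -1, -1, -1, -0.9, 0, 0, 0, 0], "jaw": -0.35}}

```text
time: 8.3
tool_pos: [0.4071, 0.1065, 0.2659]
tool_rot: [-3.141, 0.005, 0.175]
contact_force: [0.3, 0.8, 0.4]
opening: 0.0294
grip_force: 0.0
```

```bash
python3 - <<'E'
from h import *
c=cam('scene'); save(c,'s3.png',(180,80,400,290),2.8)
E
```

```text
(no output)
```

View pics/s3.png

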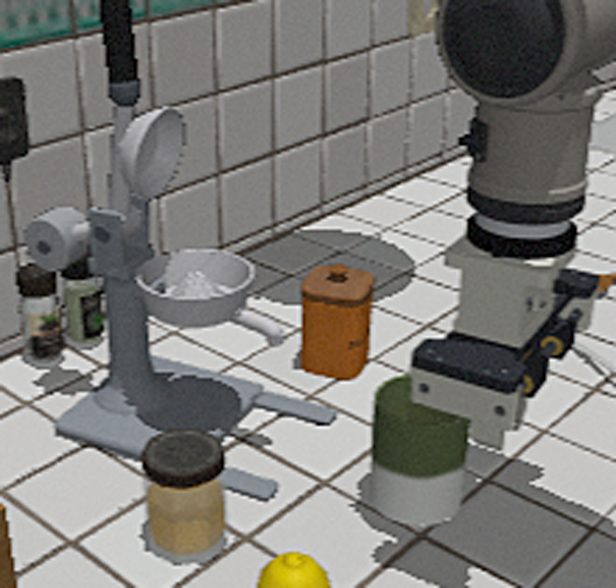

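The arm stands raised (grip vertical at (120,40)); the fingers are in front of the mug, which is at (420,450). Next I descend and make contact gently.

Call:
{"method": "arm_command", "body": {"xyz": [[0, 0, -15], [0, 0, -15], [0, 0, -10], [0, 0, -4], [3, 0.5, 0], [3, 0.5, 0], [3, 0.5, 0], [2, 0.4, 0], [2, 0.4, 0], [2, 0.4, 0], [2, 0.4, 0], [2, 0.4, 0], [2, 0.4, 0], [2, 0.4, 0], [2, 0.4, 0]], "spin": [0, 0, 0, 0, 0, 0, 0, 0, 0, 0, 0, 0, 0, 0, 0]}}

```text
time: 9.85
tool_pos: [0.4328, 0.1113, 0.2239]
tool_rot: [3.142, 0.0, 0.175]
contact_force: [-2.8, -0.3, 1.9]
opening: 0.0302
grip_force: 1.3
```

```bash
cat >> h.py <<'E'
from scipy.optimize import least_squares
def mug(n,x0,c=None):
    cc=c or cam(n);Q=cloud(cc);im=cc['img'].astype(int)
    m=(np.hypot(Q[...,0]-x0[0],Q[...,1]-x0[1])<.06)&(Q[...,2]>.055)&(Q[...,2]<.108)&(cc['depth']>0)&(im[...,1]>im[...,2]+8)&(im[...,1]>=im[...,0])
    q=Q[m]; top=q[q[:,2]>.092][:,:2]
    f=lambda p,r:least_squares(lambda s:np.hypot(*(p-s).T)-r,x0,loss='soft_l1',f_scale=.002).x
    e=f(top,.0375)
    w=e-np.array([.6065,.1414]); print(n,len(top),'rim',e.round(4),'press',(w@[.961,.276]).round(4),(w@[-.276,.961]).round(4),'top z',np.percentile(q[:,2],98).round(4))
    return cc
E
python3 -c "
from h import *
for n in('scene','top'): mug(n,(.488,.12))"
```

```text
scene 65 rim [0.4761 0.1193] press -0.1314 0.0147 top z 0.1012
top 112 rim [0.4805 0.1183] press -0.1274 0.0125 top z 0.1017
```

Call:
{"method": "arm_command", "body": {"xyz": [[3, 0.5, 0], [4, 0.7, 0], [4, 0.7, 0], [4, 0.7, 0], [4, 0.7, 0], [4, 0.7, 0], [4, 0.7, 0], [4, 0.7, 0], [4, 0.7, 0], [4, 0.7, 0], [4, 0.7, 0], [4, 0.7, 0], [4, 0.7, 0], [4, 0.7, 0], [3, 0.5, 0], [2, 0.4, 0]], "spin": [0, 0, 0, 0, 0, 0, 0, 0, 0, 0, 0, 0, 0, 0, 0, 0]}}

```text
time: 11.55
tool_pos: [0.4931, 0.1218, 0.2239]
tool_rot: [3.141, -0.0, 0.175]
contact_force: [-2.4, 0.3, 0.9]
opening: 0.0301
grip_force: 1.3
```

```bash
python3 -c "
from h import *
for n in('scene','top'): c=mug(n,(.538,.129))
"
```

```text
scene 6 rim [0.5399 0.1341] press -0.066 0.0114 top z 0.0986
top 76 rim [0.5399 0.1282] press -0.0676 0.0057 top z 0.1012
```

Call:
{"method": "arm_command", "body": {"xyz": [[3, 0.5, 0], [4, 0.7, 0], [4, 0.7, 0], [4, 0.7, 0], [4, 0.7, 0], [4, 0.7, 0], [4, 0.7, 0], [4, 0.7, 0], [4, 0.7, 0], [4, 0.7, 0], [4, 0.7, 0], [3, 0.5, 0], [2, 0.3, 0], [0, 0, 0]], "spin": [0, 0, 0, 0, 0, 0, 0, 0, 0, 0, 0, 0, 0, 0]}}

```text
time: 13.05
tool_pos: [0.5411, 0.1301, 0.2239]
tool_rot: [3.141, -0.001, 0.175]
contact_force: [-0.7, -0.1, -0.5]
opening: 0.0296
grip_force: 0.4
```

```bash
python3 -c "
from h import *
c=mug('top',(.586,.138)); save(c,'t4.png',(190,100,340,280),3.2)
"
```

```text
top 24 rim [0.5875 0.1333] press -0.0204 -0.0025 top z 0.1022
```

View pics/t4.png

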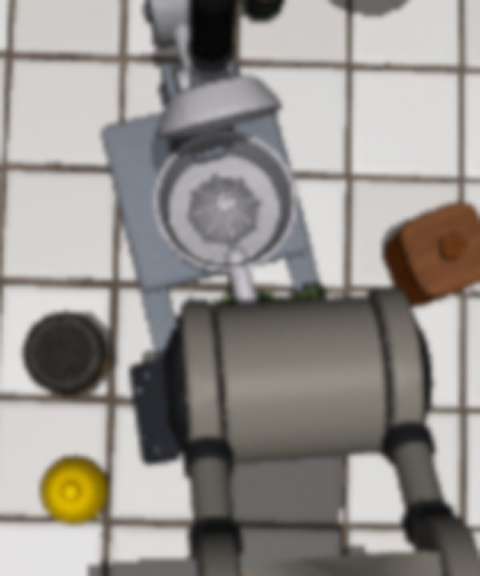

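Call:
{"method": "arm_command", "body": {"xyz": [[-4, -0.7, 0], [-4, -0.7, 0], [0, 0, 0], [0, 0, 0], [0, 0, 0]], "spin": [0, 0, 0, 0, 0], "jaw": -0.74}}

```text
time: 13.6
tool_pos: [0.5329, 0.1287, 0.2241]
tool_rot: [3.141, -0.001, 0.175]
contact_force: [-0.3, 0.0, 0.2]
opening: 0.0117
grip_force: 0.0
```

```bash
python3 - <<'E'
from h import *
c=mug('scene',(.586,.138)); T=c['world_from_camera']
save(c,'s5.png',(225,150,345,260),5)
c=mug('top',(.586,.138));T=c['world_from_camera']
for u,v,z in[(267.2,193.7,.113)]:
    d=T[:3,:3]@np.array([(u-c['cx'])/c['fx'],-(v-c['cy'])/c['fy'],-1]);p=T[:3,3]+d*(z-T[2,3])/d[2];w=p[:2]-[.6065,.1414];print(p,w@[.961,.276],w@[-.276,.961])
E
```

```text
scene 12 rim [0.585 0.138] press -0.0216 0.0026 top z 0.1008
top 59 rim [0.5882 0.1352] press -0.0193 -0.0009 top z 0.1008
[0.6147717  0.14121749 0.113     ] 0.007898730273726819 -0.002458385796116818
```

View pics/s5.png

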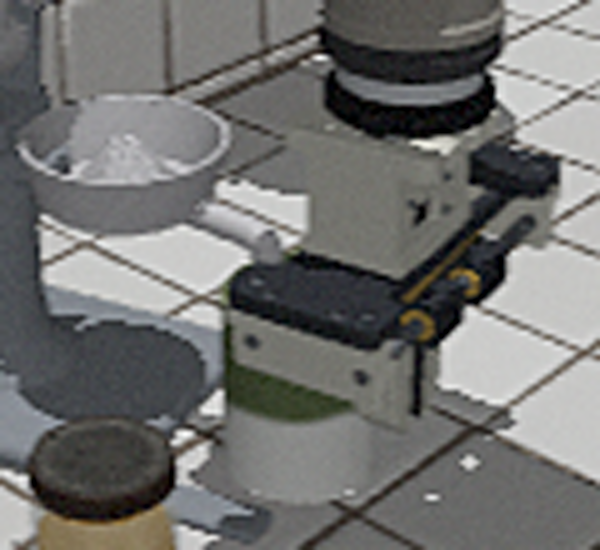

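```bash
python3 - <<'E'
from h import *
c=cam('scene');Q=cloud(c)
w=Q[...,:2]-[.6065,.1414];X=w@[.961,.276];Y=w@[-.276,.961];Z=Q[...,2]
for v in range(190,206,2): print(v,[(u,*(1e3*np.array([X[v,u],Y[v,u],Z[v,u]])).round().astype(int)) for u in range(268,286,3)])
E
```

```text
190 [(268, np.int64(150), np.int64(-241), np.int64(-1)), (271, np.int64(140), np.int64(-244), np.int64(0)), (274, np.int64(131), np.int64(-248), np.int64(0)), (277, np.int64(120), np.int64(-246), np.int64(3)), (280, np.int64(113), np.int64(-253), np.int64(2)), (283, np.int64(105), np.int64(-259), np.int64(1))]
192 [(268, np.int64(22), np.int64(4), np.int64(135)), (271, np.int64(16), np.int64(1), np.int64(135)), (274, np.int64(129), np.int64(-242), np.int64(-4)), (277, np.int64(117), np.int64(-241), np.int64(-1)), (280, np.int64(107), np.int64(-241), np.int64(1)), (283, np.int64(98), np.int64(-246), np.int64(1))]
194 [(268, np.int64(23), np.int64(3), np.int64(129)), (271, np.int64(14), np.int64(4), np.int64(131)), (274, np.int64(6), np.int64(3), np.int64(132)), (277, np.int64(110), np.int64(-225), np.int64(1)), (280, np.int64(100), np.int64(-228), np.int64(2)), (283, np.int64(92), np.int64(-233), np.int64(1))]
196 [(268, np.int64(20), np.int64(9), np.int64(127)), (271, np.int64(12), np.int64(8), np.int64(128)), (274, np.int64(6), np.int64(5), np.int64(128)), (277, np.int64(-1), np.int
[... 645 characters left out ...]
(-9), np.int64(2), np.int64(120)), (283, np.int64(5), np.int64(-46), np.int64(92))]
202 [(268, np.int64(113), np.int64(-169), np.int64(-1)), (271, np.int64(103), np.int64(-169), np.int64(1)), (274, np.int64(14), np.int64(-12), np.int64(101)), (277, np.int64(-4), np.int64(8), np.int64(116)), (280, np.int64(-9), np.int64(1), np.int64(113)), (283, np.int64(-46), np.int64(65), np.int64(154))]
204 [(268, np.int64(106), np.int64(-155), np.int64(1)), (271, np.int64(15), np.int64(2), np.int64(102)), (274, np.int64(-34), np.int64(83), np.int64(155)), (277, np.int64(-40), np.int64(81), np.int64(156)), (280, np.int64(-45), np.int64(76), np.int64(155)), (283, np.int64(-51), np.int64(75), np.int64(155))]
```

Call:
{"method": "arm_command", "body": {"xyz": [[3, 0.5, 0], [2, 0.3, 0], [2, 0.3, 0], [2, 0.3, 0], [2, 0.3, 0], [2, 0.4, 0], [2, 0.3, 0], [2, 0.4, 0], [2, 0.3, 0], [1, 0.2, 0], [0, 0, 0]], "spin": [0, 0, 0, 0, 0, 0, 0, 0, 0, 0, 0]}}

```text
time: 14.85
tool_pos: [0.553, 0.132, 0.2239]
tool_rot: [3.142, -0.0, 0.175]
contact_force: [-1.0, -1.3, -0.4]
opening: 0.0121
grip_force: 0.6
```

```bash
python3 -c "
from h import *
mug('top',(.60,.14));mug('scene',(.60,.14))
"
```

```text
top 21 rim [0.6041 0.125 ] press -0.0068 -0.0151 top z 0.1016
scene 0 rim [0.6  0.14] press -0.0066 0.0004 top z 0.075
```

Call:
{"method": "arm_command", "body": {"xyz": [[1.5, 0.2, 0], [1.5, 0.2, 0], [1.5, 0.2, 0], [1, 0.2, 0], [0, 0, 0]], "spin": [0, 0, 0, 0, 0]}}

```text
time: 15.45
tool_pos: [0.5585, 0.1328, 0.2239]
tool_rot: [3.141, -0.0, 0.175]
contact_force: [-1.4, 0.2, 0.7]
opening: 0.0119
grip_force: 0.7
```

Now I back off, rise clear and check.

Call:
{"method": "arm_command", "body": {"xyz": [[-3, -0.5, 0], [-10, -2, 0], [-20, -3, 0], [-30, -5, 0], [-35, -6, 0], [-30, -5, 0], [-10, -30, 20], [0, -45, 20], [0, -45, 0], [0, -45, 0], [0, -45, 0], [0, 0, 0]], "spin": [0, 0, 0, 0, 0, 0, 0, 0, 0, 0, 0, 0]}}

```text
time: 16.65
tool_pos: [0.4208, -0.1033, 0.2645]
tool_rot: [3.138, -0.003, 0.169]
contact_force: [-0.1, 0.5, 0.4]
opening: 0.0115
grip_force: 0.0
```

```bash
python3 - <<'E'
from h import *
c=mug('top',(.605,.14));T=mug('scene',(.605,.14))
P=lambda c:c['img'][:,:,::-1]
a=cv2.resize(P(c)[90:290,190:345],None,fx=2.5,fy=2.5);b=cv2.resize(P(T)[90:290,190:345],None,fx=2.5,fy=2.5)
cv2.imwrite('pics/f.png',np.hstack([a,b]))
E
```

```text
top 158 rim [0.608  0.1416] press 0.0015 -0.0002 top z 0.1013
scene 204 rim [0.6044 0.1428] press -0.0016 0.002 top z 0.1008
```

View pics/f.png

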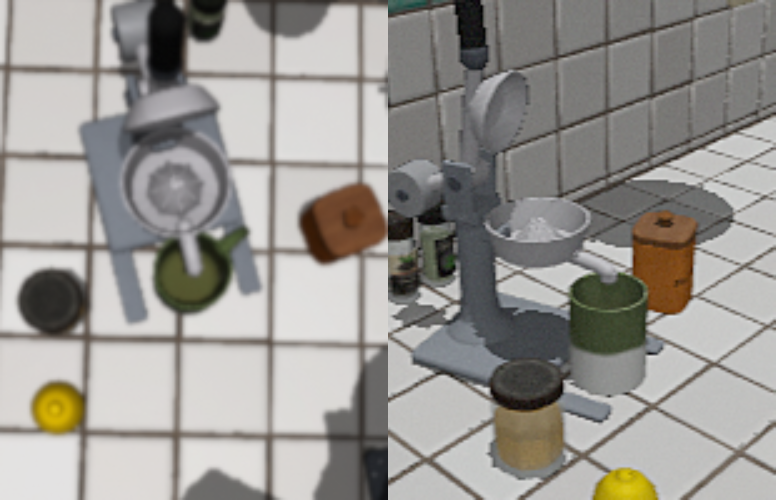

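The mug stands upright with its mouth (190,275) centred under the spout end (195,270). The arm is raised and the jar, tin and lemon have not moved.

```bash
python3 -c "
from cell import *
print(hand_in())"
```

```text
the job is handed in; nothing more can be done
None
```

The job is handed in: the press arm stays raised by itself, and the mug stands upright between the legs with its mouth within about 2 mm of the spout's centre; the jar, tin and lemon were left alone.

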